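# Snap a safety hook onto the pin of a tension sensor

### The arm

A 6-joint arm with a two-finger parallel gripper is mounted at the origin on a cart in front of the work surface, level with it; the furniture and walls round the work are solid. World frame = base frame: x ahead of the robot, y to its left, z up, the work surface at z = 0. Lengths are in m, angles in rad, forces in N, time in s.
With the tool pointing down it reaches from about 0.275 to 0.875 m from the base axis. Payload 12.5 kg.
Tool frame: the origin (TCP) lies on the centre line of the jaws, within the pads' length; the fingertips stand r.finger_overhang ahead of it and the grasp point (between the pads) lies 3 mm ahead of it (r.finger_overhang is the distance from the TCP to the fingertips, in m); z points along the fingers, y is the line along which they close (so a half turn about z gives the same grasp; the last joint's range is limited). The gripper opens to 85 mm and grips with 20 to 120 N. Pads are 22 mm wide; open, the fingers measure 114 mm over their backs; the gripper's body (76 mm by 85 mm) begins 54 mm behind the grasp point. The pads swing forward as they close: fully open they stand 13 mm farther back than shut.
Start: joints at [-1.398, 0.351, 1.652, -0, 1.139, -0.085], TCP at [0.14, -0.532, 0.253] pointing down, gripper open.
Joint ranges: [-2.75, 2.75], [-0.79, 2.1], [0.01, 2.65], [-1.57, 4.71], [0.07, 3.14], [-2.87, 2.87]. Speed limits (rad/s): [2.22, 2.22, 2.79, 3.14, 3.14, 3.14].

### API

Orientations are given as a unit quaternion [x, y, z, w].
In Python, from cell import r, optics gives the robot as it stands. The module is installed in compiled form; this text tells all that it offers. Calls block until the motion is done:
- r.move_to(position, orientation): joint-space move of the TCP to a pose.
- r.move_linear(position, rot=None, vel=0.15): straight line of the TCP; rot=None keeps the orientation; vel is the mean speed in m/s.
- r.set_joints(angles): joint-space move.
- r.set_gripper(opening, squeeze=None): opening from 0.0 (shut) to 1.0 (fully open); squeeze is the grip in N (None keeps the last); returns when the fingers have stopped.
- r.sleep(seconds).
- r.inverse_kinematics(position, orientation): joint angles nearest the present ones, or None.
- optics.get_image(name): name is "scene" or "top"; returns a dict with "pixels" (420x560x3 uint8, red, green, blue), "depth" (420x560 float32, m along the optical axis (not along the pixel's ray), 0 where there is no reading), "fx", "fy", "cx", "cy" (pixels), "camera_from_world" (4x4, takes a point from world to camera coordinates). Camera axes: x right, y down, z forward; pixel columns grow to the right and rows downward; lengths in m; the calibration is good to about 2 mm. A picture is of the moment at which its call begins.
A pose or a line that the arm cannot do raises r.PlanningError and nothing moves.
- r.hand_in(): hands the job in; it is judged then, once.
Readings, each from a call of its own:
- r.current_t(): time.
- r.current_q(): joint angles.
- r.current_qvel(): joint speeds.
- r.current_effort(): joint torques, N m.
- r.current_tool_pos(): TCP position.
- r.current_ee_rot(): TCP orientation.
- r.current_contact_force(): force on the tool from outside, world axes, zero at the start.
- r.current_torque(): the same for the moment, N m.
- r.current_opening(): opening from 0.0 (shut) to 1.0 (fully open).
- r.current_finger_force(): force on a finger pad.
Only numpy, scipy, OpenCV 4.12 (cv2) and the standard library are available. Lean on these libraries where they do the work, as an engineer would, in place of code of your own. Each camera call takes 0.05 s, during which the arm holds its last target. There are 200 camera calls.

### The job

Pick up the loose steel hook with the black grip and push its mouth onto the pin of the tension sensor, under the pin's head, until the sprung orange latch flips shut behind the pin; then, still holding it, tug the hook straight back with a steady pull of about 5 N to prove that it holds. Let go and leave the hook lying flat on the sensor's deck, on the pin with its latch shut. The pin's carriage is sprung and yields as you push; never load it with more than 30 N, and leave the bottles, the mouse and the brass fitting where they stand.

Things in the scene. Friction and masses are not known exactly. Their poses are not given: they have to be found in the camera images.
- hook: Loose flat steel snap hook, 0.25 kg, 170 mm long, 48 mm wide at its lips, 14 mm thick, lying flat; a black upright grip block stands on its shank. Origin: on its underside, below the middle of the grip. Axes: x along the hook to its mouth, y to its left, z up.
- hook_grip (a point): Middle of the hook's black grip block, 36 mm above the hook's underside; same axes as the hook. The block is 60 mm long (x), 18 mm thick (y) and reaches from the shank (14 mm thick, 18 mm wide) to 55 mm above the underside.
- hook_seat (a point): Where the pin's axis stands when the pin is fully home: 65 mm ahead (x) of hook_grip, at mid-thickness (7 mm above the underside); same axes. The throat is 15 mm wide, centred on y = 0; its flared lips, 32 mm apart, are 45 mm ahead of this point. With the latch shut behind it the pin can still play 12 mm forward of here; a pin touching the shut latch from outside is 32 mm ahead.
- latch (a joint): Hinge of the orange latch across the hook's throat, rad. 0 = shut: a spring holds it on a stop, so it opens inwards only, to 0.97. 24 mm long, pivot in the hook's right lip 32 mm ahead of hook_seat. A pin pushed in swings it open against 6 to 12 N (so the sprung pin gives way before it); it flips shut only when the pin is within about 3 mm of fully home.
- sensor: Tension sensor, fixed to the worktop: a blue housing (50 x 72 x 46 mm) and, in front of it, an upright headed pin on a sprung carriage, with an aluminium deck round it. Origin: on the worktop under the pin at rest. x points from the pin to the housing, z up; the housing begins at x = 75 mm. Push the hook on along +x, its own x parallel to this. The hook must never load it with over 30 N.
- deck: The sensor's fixed aluminium deck, 160 x 90 mm, top 10 mm above the worktop: from x = -85 to 75 mm, y = -45 to 45 mm in the sensor's axes. Same origin and axes as the sensor.
- pin (a point): On the axis of the sensor's pin, 7 mm above the deck: mid-thickness of a hook lying on the deck; same axes as the sensor. Moves with the pin. Pin diameter 12 mm; its round head, 26 mm diameter and 5 mm thick, has its underside 22 mm above the deck, so the hook must go on from the side beneath it, with 8 mm of spare height.
- pin_carriage (a joint): Travel of the pin on its sprung carriage, m: 0 as found, + pushed along the sensor's +x, - pulled back. It drags with about 5 N and is sprung with 0.4 N per mm, so it yields some 10 mm while the hook is pushed on and need not come back by itself; hard stops at +0.012 and -0.020.
- mouse_c (a point): Black computer mouse, 102x64x36 mm, its middle. Bystander.
- seed_bottle_c (a point): White bottle with a blue cap, 46 mm diameter, 104 mm tall, its middle. Bystander.
- duran_c (a point): Clear bottle with a blue cap, 72 mm diameter, 138 mm tall, its middle. Bystander.
- union_c (a point): Small brass threaded fitting, 20x39x18 mm, its middle. Bystander.
Not all that is in view belongs to the job. Leave any red look-alike of the sensor alone.

How it is judged:
By the outcome, as a careful person would: the job done as asked, in the order asked, and still so for the second after the job is handed in, with the robot touching nothing.
It also fails if it takes over 64 s, if anything falls off the work surface, if the arm or the gripper's body presses on something with over 40 N, if the wrist force passes 120 N, or if a joint passes its speed limit or range.

## Working session

There is one attempt and no reset: what is moved stays moved. The work goes in short steps, each a Python script; the robot and the scene stay as the last script left them, time stands still between calls to the robot, and variables do not carry over. Pictures are saved under pics/ and viewed, at most 10 in all, crops included, and the job is handed in when it is done.

```bash
mkdir -p pics; python3 - <<'E'
from cell import r, optics
import cv2, numpy as np, pickle
for n in ("scene","top"):
    d=optics.get_image(n); pickle.dump(d,open(n+".pkl","wb"))
    cv2.imwrite(f"pics/{n}0.png",d["pixels"][...,::-1])
    print(n,d["fx"],d["cx"],d["cy"],np.round(d["camera_from_world"],3).tolist())
print(r.finger_overhang,r.current_ee_rot(),r.current_t())
E
```

```text
scene 456.974860298952 278.35270099460826 218.75251983718235 [[-0.88, -0.475, -0.002, 0.564], [-0.35, 0.653, -0.672, 0.233], [0.32, -0.591, -0.741, 1.276], [0.0, 0.0, 0.0, 1.0]]
top 411.34499459376633 279.8912675912982 205.26382616407702 [[-0.014, -1.0, -0.008, 0.07], [-0.991, 0.015, -0.136, 0.587], [0.136, 0.006, -0.991, 1.032], [0.0, 0.0, 0.0, 1.0]]
0.022 [ 9.91704268e-01  1.28539436e-01 -1.25386262e-05 -5.07225495e-04] 0.1
```

View pics/scene0.png

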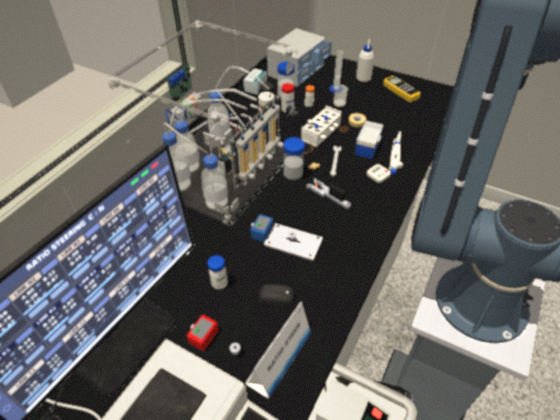

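View pics/top0.png

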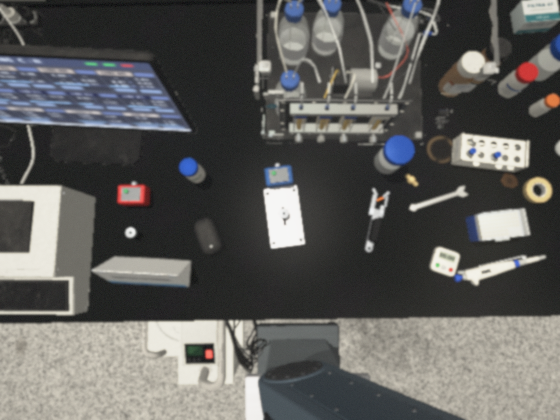

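The views show the sensor, with its blue housing at top (278,177) and its white deck and pin at (284,216). Candidates for the hook:
- steel piece with orange latch at top (376,220), scene (328,192)
- wrench at top (438,198)
- white pipette at top (500,268)

The red look-alike of the sensor is at top (132,194). I choose (376,220) for the hook, and check it in a close crop.

```bash
cat > h.py <<'E'
import numpy as np, cv2, pickle
def ray(d,px,z):
    px=np.atleast_2d(np.asarray(px,float)); M=d["camera_from_world"]; R,t=M[:3,:3],M[:3,3]
    c=-R.T@t
    v=np.c_[(px[:,0]-d["cx"])/d["fx"],(px[:,1]-d["cy"])/d["fy"],np.ones(len(px))]@R
    return c+v*((z-c[2])/v[:,2])[:,None]
def proj(d,p):
    p=np.atleast_2d(p); M=d["camera_from_world"]; q=p@M[:3,:3].T+M[:3,3]
    return np.c_[q[:,0]/q[:,2]*d["fx"]+d["cx"],q[:,1]/q[:,2]*d["fy"]+d["cy"]]
def depthpts(d,x0,x1,y0,y1):
    v,u=np.mgrid[y0:y1,x0:x1]; z=d["depth"][y0:y1,x0:x1]; M=d["camera_from_world"]
    c=np.stack([(u-d["cx"])/d["fx"]*z,(v-d["cy"])/d["fy"]*z,z],-1)
    return (c-M[:3,3])@M[:3,:3], d["pixels"][y0:y1,x0:x1]
def gamma(i): return (255*(i/255.)**0.5).astype(np.uint8)
E
python3 - <<'E'
from h import *
d=pickle.load(open("top.pkl","rb")); s=pickle.load(open("scene.pkl","rb"))
a=gamma(d["pixels"][155:260,250:405]); b=gamma(s["pixels"][165:265,235:365])
a=cv2.resize(a,None,fx=5,fy=5,interpolation=cv2.INTER_CUBIC);cv2.imwrite("pics/c1.png",a[...,::-1])
b=cv2.resize(b,None,fx=5,fy=5,interpolation=cv2.INTER_CUBIC);cv2.imwrite("pics/c2.png",b[...,::-1])
# deck
P=d["pixels"].astype(int)
m=np.zeros(P.shape[:2],np.uint8); m[182:255,255:310]=(P[182:255,255:310].min(2)>120)*255
c=max(cv2.findContours(m,0,2)[0],key=cv2.contourArea)[:,0]
w=ray(d,c,0.01)[:,:2].astype(np.float32)
print("deck",cv2.minAreaRect(w), cv2.boxPoints(cv2.minAreaRect(w)).round(4).tolist())
hs=cv2.cvtColor(d["pixels"],cv2.COLOR_RGB2HSV)
# depth
W,C=depthpts(d,360,395,185,255)
z=W[...,2]
print("z table",np.median(z[z<0.01]))
for lo,hi in((0.008,0.02),(0.025,0.05),(0.048,0.07)):
    k=(z>lo)&(z<hi); q=W[k]
    if len(q)>5:
        print(lo,len(q),q.mean(0).round(4),cv2.minAreaRect(q[:,:2].astype(np.float32)))
W,C=depthpts(d,262,306,160,255); z=W[...,2]
for lo,hi in((0.006,0.016),(0.025,0.04),(0.04,0.06)):
    q=W[(z>lo)&(z<hi)]
    if len(q)>5: print("s",lo,len(q),q.mean(0).round(4),cv2.minAreaRect(q[:,:2].astype(np.float32)))
E
```

```text
deck ((0.562359631061554, 0.052616771310567856), (0.1640525609254837, 0.09540199488401413), 6.5604634284973145) [[0.47540000081062317, 0.09059999883174896], [0.486299991607666, -0.004100000020116568], [0.6492999792098999, 0.014600000344216824], [0.6384000182151794, 0.10939999669790268]]
z table 0.0006847839957836949
0.008 367 [ 0.5616 -0.1893  0.0147] ((0.5461073517799377, -0.19128352403640747), (0.04359292611479759, 0.16667547821998596), 79.40911865234375)
0.025 46 [ 0.5181 -0.1712  0.0376] ((0.5209214091300964, -0.17208212614059448), (0.00829592626541853, 0.059257689863443375), 83.0628890991211)
0.048 172 [ 0.5199 -0.1792  0.0552] ((0.5197070837020874, -0.17987464368343353), (0.018481098115444183, 0.05913399159908295), 75.7687759399414)
s 0.006 1907 [0.561  0.0537 0.0112] ((0.5865328311920166, 0.053307726979255676), (0.1126246228814125, 0.23512248694896698), 86.97752380371094)
s 0.025 109 [0.6082 0.0597 0.0354] ((0.626891553401947, 0.06382004916667938), (0.14609810709953308, 0.07159112393856049), 3.501852035522461)
s 0.04 514 [0.6626 0.0657 0.0475] ((0.6262758374214172, 0.061189550906419754), (0.1301892250776291, 0.07159223407506943), 6.959169864654541)
```

View pics/c1.png

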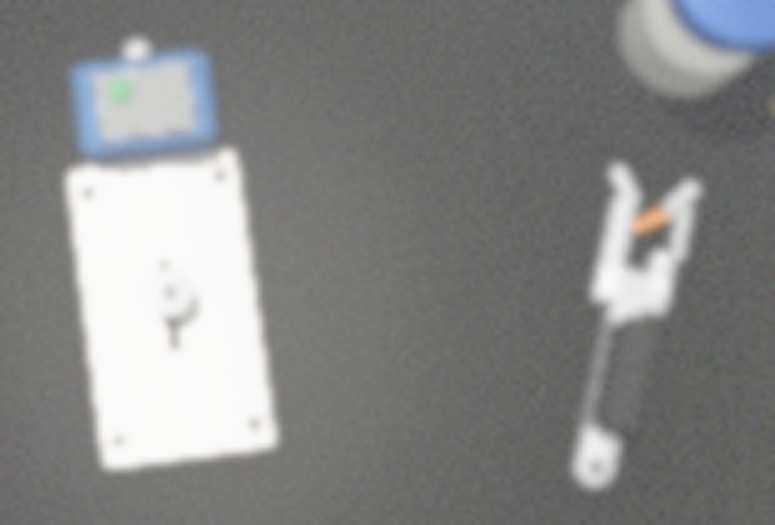

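View pics/c2.png

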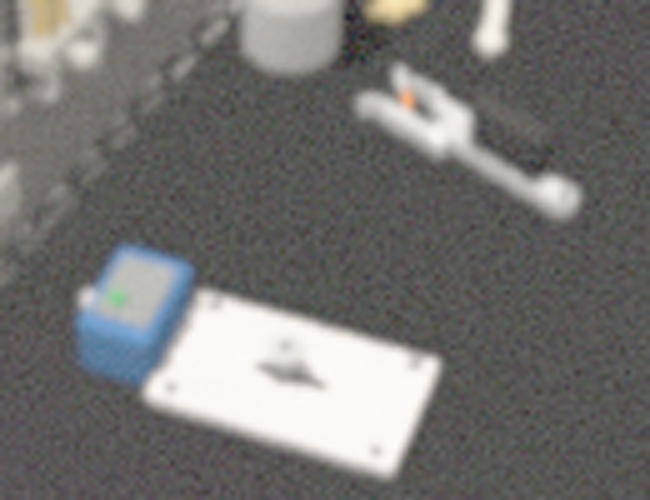

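The close crop confirms the hook: orange latch at crop (650,220), black grip, two flared lips, mouth away from the robot. The sensor's blue housing and pin head are in the same crop, head at (172,303). Next I refine the poses and cross-check between the two views.

```bash
python3 - <<'E'
from h import *
D={n:pickle.load(open(n+".pkl","rb")) for n in("top","scene")}
def deck(d,x0,x1,y0,y1,T=120):
    P=d["pixels"].astype(int); m=np.zeros(P.shape[:2],np.uint8)
    m[y0:y1,x0:x1]=(P[y0:y1,x0:x1].min(2)>T)*255
    c=max(cv2.findContours(m,0,2)[0],key=cv2.contourArea)[:,0]
    r_=cv2.minAreaRect(ray(d,c,0.01)[:,:2].astype(np.float32)); return r_
for T in(100,130,160):
    print(T,deck(D["top"],255,310,182,255,T),deck(D["scene"],262,326,218,262,T))
for n,b in(("top",(275,295,205,228)),("scene",(283,305,225,245))):
    W,C=depthpts(D[n],*b); k=(W[...,2]>0.025)&(W[...,2]<0.045); q=W[k]
    print(n,"head",len(q),q.mean(0).round(4),cv2.minAreaRect(q[:,:2].astype(np.float32)))
# hook steel
for n,b in(("top",(360,395,183,258)),("scene",(300,356,172,212))):
    d=D[n]; x0,x1,y0,y1=b
    P=d["pixels"].astype(int); m=np.zeros(P.shape[:2],np.uint8)
    m[y0:y1,x0:x1]=(P[y0:y1,x0:x1].min(2)>75)*255
    yy,xx=np.nonzero(m); w=ray(d,np.c_[xx,yy],0.014)[:,:2]
    R=cv2.minAreaRect(w.astype(np.float32)); print(n,"steel",len(w),R,w.mean(0))
    W,C=depthpts(d,*b); z=W[...,2]; q=W[(z>0.049)&(z<0.062)]
    R=cv2.minAreaRect(q[:,:2].astype(np.float32)); print(n,"grip",len(q),q.mean(0),R)
    if n=="top":
        st=W[(z>0.008)&(z<0.02)][:,:2]; 
        a=np.radians(-np.arange(8,18)); 
        for ang in np.arange(-18,-7,1.):
            u=np.array([np.cos(np.radians(ang)),np.sin(np.radians(ang))]);v=np.array([-u[1],u[0]])
            A=st-np.array([.5197,-.1799]); s=A@u; t=A@v
            f=s>20e-3; g=s<-35e-3
            mid=(t[f].max()+t[f].min())/2; midg=(t[g].max()+t[g].min())/2
            print(ang,"smax/min",s.max().round(4),s.min().round(4),"front mid",mid.round(4),"tail mid",midg.round(4),"w",np.ptp(t[f]).round(4))
E
```

```text
100 ((0.5631340742111206, 0.052739471197128296), (0.1664770245552063, 0.09671798348426819), 6.518473148345947) ((0.5593935251235962, 0.05599421262741089), (0.1654360592365265, 0.10069342702627182), 6.581538677215576)
130 ((0.5623271465301514, 0.05284321308135986), (0.1636580228805542, 0.09478655457496643), 6.785927772521973) ((0.5593181848526001, 0.0557267889380455), (0.16281691193580627, 0.09685487300157547), 6.863749980926514)
160 ((0.5625470876693726, 0.052766937762498856), (0.1622355729341507, 0.09183456748723984), 6.548741817474365) ((0.5590313076972961, 0.05600421130657196), (0.15999329090118408, 0.09324374049901962), 6.653187274932861)
top head 73 [0.5667 0.0545 0.0382] ((0.5663247108459473, 0.0542425662279129), (0.0208957027643919, 0.024089785292744637), 89.16389465332031)
scene head 47 [0.5646 0.055  0.0365] ((0.5654475688934326, 0.055131711065769196), (0.02147771790623665, 0.024515796452760696), 26.924467086791992)
top steel 533 ((0.5481663942337036, -0.1854284405708313), (0.05155264586210251, 0.17344699800014496), 73.83412170410156) [ 0.56643486 -0.1923759 ]
top grip 169 [
[... 548 characters left out ...]
0018 tail mid 0.0006 w 0.0438
-12.0 smax/min 0.1111 -0.0554 front mid -0.0037 tail mid 0.0013 w 0.0437
-11.0 smax/min 0.1113 -0.0553 front mid -0.0056 tail mid 0.0021 w 0.0436
-10.0 smax/min 0.1115 -0.0552 front mid -0.0071 tail mid 0.0028 w 0.0442
-9.0 smax/min 0.1116 -0.0551 front mid -0.0085 tail mid 0.0035 w 0.0453
-8.0 smax/min 0.1117 -0.0549 front mid -0.0098 tail mid 0.0042 w 0.0464
scene steel 392 ((0.5677357912063599, -0.19583654403686523), (0.1296805441379547, 0.20229971408843994), 41.21204376220703) [ 0.55974605 -0.1905317 ]
scene grip 78 [ 0.51709703 -0.17774059  0.05414334] ((0.518349826335907, -0.1786377727985382), (0.020501071587204933, 0.06056083366274834), 75.76030731201172)
```

```bash
cat >> h.py <<'E'
from scipy.spatial.transform import Rotation as Ro
def q(yaw): return (Ro.from_euler("z",yaw,degrees=True)*Ro.from_euler("x",180,degrees=True)).as_quat()
E
python3 - <<'E'
from h import *
from cell import r, optics
g=np.array([.5195,-.1795]); Q=q(-14.2)
r.move_to([*g,.15],Q); print(r.current_t())
r.move_linear([*g,.042],vel=.12); print(r.current_t(),r.current_tool_pos(),r.current_contact_force())
r.set_gripper(0.0,100); print(r.current_t(),r.current_opening(),r.current_finger_force(),r.current_contact_force(),r.current_torque())
r.move_linear([*g,.085],vel=.1); r.sleep(.2)
print(r.current_t(),r.current_tool_pos(),r.current_opening(),r.current_contact_force(),r.current_torque())
d=optics.get_image("top");s=optics.get_image("scene")
i=np.vstack([cv2.resize(gamma(d["pixels"][150:260,330:430]),None,fx=3,fy=2.7),])
j=cv2.resize(gamma(s["pixels"][120:230,270:390]),(360,297))
cv2.imwrite("pics/g1.png",np.hstack([i,j])[...,::-1])
E
```

```text
2.0083
3.0583 [ 0.51991837 -0.17970441  0.04268521] [-1.37570833  0.16612888  1.17743712]
3.6917 0.19739182881305994 97.88856267929077 [-1.10466929  0.35526107  5.62768404] [ 0.1895691   0.19240278 -0.00915841]
4.475 [ 0.51917576 -0.17936227  0.08432669] 0.20237363812028086 [ 0.50820436  0.20448791 -2.37852588] [0.02779874 0.03492799 0.01962876]
```

View pics/g1.png

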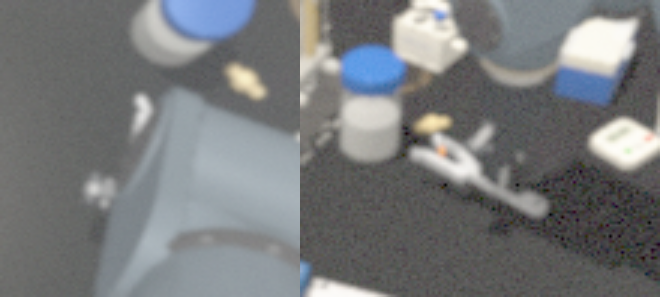

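The image shows the hook held level in the jaws at crop (475,170), with the latch at (440,150). The lifted weight reads about 2.4 N, which fits the hook. Next I move to the pre-insertion pose and measure hook against pin.

```bash
python3 - <<'E'
from h import *
from cell import r, optics
a=np.radians(6.6); u=np.array([np.cos(a),np.sin(a)]); pin=np.array([.566,.0548])
p=pin-.135*u; Q=q(6.6)
r.move_linear([.5,-.1,.12],rot=Q,vel=.2)
r.move_linear([*p,.12],vel=.2)
r.move_linear([*p,.0565],vel=.1); r.sleep(.3)
print(r.current_t(),p,r.current_tool_pos(),r.current_ee_rot(),Q,r.current_contact_force(),r.current_torque())
for n in("top","scene"):
    d=optics.get_image(n); pickle.dump(d,open(n+"2.pkl","wb"))
d,s=[pickle.load(open(n+"2.pkl","rb")) for n in("top","scene")]
i=cv2.resize(gamma(d["pixels"][150:260,240:340]),(400,440),interpolation=2)
j=cv2.resize(gamma(s["pixels"][200:310,230:330]),(400,440),interpolation=2)
cv2.imwrite("pics/g2.png",np.hstack([i,j])[...,::-1])
E
```

```text
7.175 [0.43189468 0.03928348] [0.43208216 0.03930313 0.05684486] [9.98339961e-01 5.75950521e-02 3.61294440e-04 2.82681692e-05] [9.98341817e-01 5.75640270e-02 3.52478007e-18 6.11308055e-17] [ 0.54239419  0.18624042 -2.24735045] [-0.04551437  0.05753104 -0.00415231]
```

View pics/g2.png

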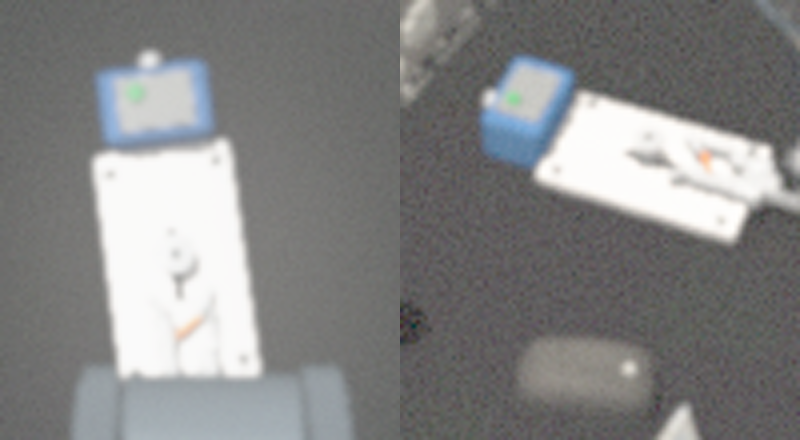

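The view shows the pin head at left crop (183,255) and the hook's lips at about (160,295) and (215,290), so they are roughly aligned. I quantify this with depth in the sensor's axes.

```bash
python3 - <<'E'
from h import *
a=np.radians(6.6); u=np.array([np.cos(a),np.sin(a)]); v=np.array([-u[1],u[0]]); pin=np.array([.566,.0548])
for n,b,ob in(("top",(265,310,200,243),None),("scene",(283,326,225,262),None)):
    d=pickle.load(open(n+"2.pkl","rb"))
    W,C=depthpts(d,*b); z=W[...,2]; X=(W[...,:2]-pin)@u; Y=(W[...,:2]-pin)@v
    hd=(z>.031)&(z<.045)&(np.hypot(X,Y)<.02); print(n,"head",hd.sum(),X[hd].mean(),Y[hd].mean(),(X[hd].max()+X[hd].min())/2,(Y[hd].max()+Y[hd].min())/2,np.median(z[hd]))
    k=(z>.018)&(z<.036)&(X<-.015)
    print(" tips xmax",X[k].max(),"z",np.median(z[k]))
    for x0 in np.arange(-.07,-.015,.006):
        m=k&(X>=x0)&(X<x0+.006)
        if m.sum()>3: print("  ",x0.round(3),m.sum(),"y",Y[m].min().round(4),Y[m].max().round(4),"mid",((Y[m].min()+Y[m].max())/2).round(4),"z",np.median(z[m]).round(4))
    c=C.astype(int); o=(c[...,0]-c[...,2]>50)
    print(" orange",o.sum(),X[o].mean(),Y[o].mean(),z[o].mean(),X[o].min(),X[o].max(),Y[o].min(),Y[o].max())
E
```

```text
top head 72 0.0005883633852541323 -0.0004554986765073612 0.0005522828123609002 -0.0005534310817720579 0.03859672703997026
 tips xmax -0.02409860456630899 z 0.029873161802170374
   -0.07 18 y -0.0182 0.0164 mid -0.0009 z 0.0302
   -0.064 17 y -0.0214 0.0176 mid -0.0019 z 0.03
   -0.058 14 y -0.02 0.0229 mid 0.0015 z 0.0279
   -0.052 20 y -0.0205 0.0166 mid -0.0019 z 0.0299
   -0.046 21 y -0.0215 0.0156 mid -0.0029 z 0.0294
   -0.04 20 y -0.0198 0.015 mid -0.0024 z 0.029
   -0.034 15 y -0.0205 0.0191 mid -0.0007 z 0.0304
   -0.028 12 y -0.0239 0.0214 mid -0.0012 z 0.0297
 orange 16 -0.046955658609532325 -0.0030438495679867648 0.02147534061861023 -0.05258423662755052 -0.04149333380396766 -0.011083413961680728 0.003682124885217386
scene head 47 -0.0013573771125725735 0.0009493392778791687 -0.0019031744269479914 0.000789353117756417 0.03715166928940535
 tips xmax -0.024992522289646397 z 0.02754418224836508
   -0.07 17 y -0.02 0.0215 mid 0.0007 z 0.0279
   -0.064 12 y -0.0166 0.0192 mid 0.0013 z 0.0282
   -0.058 16 y -0.0229 0.0191 mid -0.0019 z 0.0256
   -0.052 21 y -0.0222 0.0203 mid -0.0009 z 0.0268
   -0.046 16 y -0.0192 0.0188 mid -0.0002 z 0.0273
   -0.04 19 y -0.0212 0.0203 mid -0.0005 z 0.0269
   -0.034 12 y -0.0193 0.0217 mid 0.0012 z 0.0283
   -0.028 8 y -0.0229 0.023 mid 0.0 z 0.0273
 orange 15 -0.04577520594225034 -0.00618152751266149 0.022983460364879176 -0.053511996443047 -0.03773877537334561 -0.01936340423736499 0.009616037530330197
```

```bash
cat >> h.py <<'E'
a=np.radians(6.6); u=np.array([np.cos(a),np.sin(a)]); v=np.array([-u[1],u[0]]); pin=np.array([.566,.0548])+.0008*v
ZP=.0543
def P(s,dy=0,z=ZP): return [*(pin+(s-.065)*u+dy*v),z]
def force(r,tare,n=4):
    f=[]
    for _ in range(n): r.sleep(.01); f.append(r.current_contact_force())
    f=np.mean(f,0)-tare
    return f[:2]@u,f[:2]@v,f[2]
def sact(r): 
    p=r.current_tool_pos(); e=p[:2]-pin; return (e@u+.065)*1e3,(e@v)*1e3,p[2]*1e3
E
python3 - <<'E'
from h import *
from cell import r
r.move_linear(P(-.070),vel=.05); r.sleep(.3)
tare=np.mean([(r.sleep(.02),r.current_contact_force())[1] for _ in range(10)],0); np.save("tare.npy",tare)
r.move_linear(P(-.042),vel=.06); print(r.current_t(),force(r,tare),sact(r))
s=-.042; dy=0
while s<0:
    f=force(r,tare)
    print(round(s*1e3,1),round(dy*1e3,2),np.round(f,1),np.round(sact(r),2),round(r.current_t(),2))
    if abs(f[0])>15 or abs(f[1])>8 or abs(f[2])>10: break
    if abs(f[1])>2: dy+=.0004*np.sign(f[1])
    s+=.002; r.move_linear(P(s,dy),vel=.03)
E
```

```text
8.6083 (np.float64(-0.6626185981409094), np.float64(-0.03133037499700926), np.float64(-0.09868106400329602)) (np.float64(-42.32230661789299), np.float64(0.05201018587440754), np.float64(54.13285913457094))
-42.0 0.0 [-0.5 -0.1 -0.7] [-4.237e+01  5.000e-02  5.418e+01] 8.68
-40.0 0.0 [-0.2 -0.4 -0.5] [-40.03  -0.    54.33] 8.96
-38.0 0.0 [-0.3  0.  -0. ] [-37.94  -0.    54.31] 9.24
-36.0 0.0 [ 0.  -0.2 -0.4] [-3.596e+01  2.000e-02  5.428e+01] 9.53
-34.0 0.0 [ 0.   0.  -0.5] [-33.96   0.    54.29] 9.81
-32.0 0.0 [ 0.   0.1 -0.1] [-3.194e+01  1.000e-02  5.430e+01] 10.09
-30.0 0.0 [-3.8 -0.1  1.4] [-3.051e+01  1.000e-02  5.414e+01] 10.38
-28.0 0.0 [-5.3 -1.3  0.8] [-2.855e+01  2.000e-02  5.412e+01] 10.66
-26.0 0.0 [-5.9 -0.7  1.9] [-2.661e+01  2.000e-02  5.412e+01] 10.94
-24.0 0.0 [-6.3 -1.   1.1] [-2.476e+01  3.000e-02  5.406e+01] 11.22
-22.0 0.0 [-7.4 -1.9  2. ] [-23.04   0.    54.  ] 11.51
-20.0 0.0 [-7.8 -2.3  1.9] [-2.126e+01 -1.000e-02  5.390e+01] 11.79
-18.0 -0.4 [-8.1 -1.5  0.9] [-19.49  -0.38  53.75] 12.07
-16.0 -0.4 [-9.  -2.1  0.3] [-17.71  -0.34  53.65] 12.36
-14.0 -0.8 [-8.4 -2.3 -1.2] [-15.82  -0.8   53.54] 12.64
-12.0 -1.2 [-7.7 -3.1 -2.2] [-13.83  -1.27  53.48] 12.93
-10.0 -1.6 [-7.6 -3.9 -2.1] [-11.75  -1.71  53.47] 13.21
-8.0 -2.0 [-7.5 -2.2 -2.4] [-9.75 -2.02 53.48] 13.49
-6.0 -2.4 [-8.2 -1.5 -1.7] [-7.94 -2.25 53.43] 13.78
-4.0 -2.4 [-8.4 -1.2 -1.9] [-5.93 -2.24 53.43] 14.06
-2.0 -2.4 [-7.3 -0.7 -2.3] [-3.87 -2.24 53.44] 14.34
```

```bash
python3 - <<'E'
from h import *
from cell import r
tare=np.load("tare.npy"); s=-.002; dy=-.0024
while s<.022:
    s+=.001 if s<.004 else .0008; r.move_linear(P(s,dy),vel=.03)
    f=force(r,tare)
    print(round(s*1e3,1),round(dy*1e3,2),np.round(f,1),np.round(sact(r),2),round(r.current_t(),2))
    if f[0]<-19 or abs(f[1])>8 or abs(f[2])>10: break
    if abs(f[1])>2.5: dy+=.0003*np.sign(f[1])
E
```

```text
-1.0 -2.4 [-3.7 -0.3 -8. ] [-1.89 -2.27 53.71] 14.88
0.0 -2.4 [-7.8 -0.3 -4.3] [-1.1  -2.29 53.92] 15.16
1.0 -2.4 [-8.   0.1 -2.6] [-5.000e-02 -2.290e+00  5.405e+01] 15.44
2.0 -2.4 [-7.5  0.3 -1.7] [ 1.1  -2.29 54.12] 15.72
3.0 -2.4 [-7.4 -0.  -2.2] [ 2.3  -2.32 54.2 ] 16.01
4.0 -2.4 [-6.3  0.3 -2.5] [ 3.56 -2.3  54.27] 16.29
4.8 -2.4 [-5.1  0.2 -2.5] [ 4.61 -2.32 54.37] 16.57
5.6 -2.4 [-4.6  0.4 -1.8] [ 5.61 -2.35 54.42] 16.86
6.4 -2.4 [-3.5  0.7 -1.7] [ 6.64 -2.36 54.42] 17.14
7.2 -2.4 [-2.4  0.9 -1.5] [ 7.54 -2.4  54.41] 17.43
8.0 -2.4 [ 0.6  1.9 -1.1] [ 8.73 -2.39 54.57] 17.71
8.8 -2.4 [0.2 2.1 0.1] [ 9.17 -2.39 54.45] 17.99
9.6 -2.4 [0.2 2.1 0. ] [ 9.66 -2.39 54.32] 18.27
10.4 -2.4 [-0.4  2.  -0.4] [10.38 -2.39 54.26] 18.56
11.2 -2.4 [-0.6  1.3 -0.7] [11.2  -2.38 54.25] 18.84
12.0 -2.4 [-0.8  1.8 -1. ] [12.04 -2.39 54.29] 19.12
12.8 -2.4 [-3.   1.8  0.4] [12.58 -2.39 54.23] 19.41
13.6 -2.4 [-6.9  2.2  3.6] [12.75 -2.36 54.22] 19.69
14.4 -2.4 [-10.8   1.4   6.8] [12.97 -2.34 54.15] 19.98
15.2 -2.4 [-13.1   1.2   7.9] [13.11 -2.31 53.99] 20.26
16.0 -2.4 [-17.1   0.5  11.9] [13.22 -2.28 53.96] 20.54
```

```bash
python3 - <<'E'
from h import *
from cell import r, optics
tare=np.load("tare.npy"); dy=-.0019
r.move_linear(P(.011,dy),vel=.03); r.sleep(.1); print(force(r,tare),sact(r))
s_=optics.get_image("scene"); d=optics.get_image("top"); pickle.dump((d,s_),open("ins.pkl","wb"))
i=cv2.resize(gamma(d["pixels"][160:250,245:325]),(400,450),interpolation=2)
j=cv2.resize(gamma(s_["pixels"][205:265,250:330]),(400,300),interpolation=2)
j=np.vstack([j,np.zeros((150,400,3),np.uint8)])
cv2.imwrite("pics/g3.png",np.hstack([i,j])[...,::-1])
s=.011
while s>-.004:
    s-=.002; r.move_linear(P(s,dy),vel=.03); f=force(r,tare)
    print(round(s*1e3,1),np.round(f,1),np.round(sact(r),2),round(r.current_t(),2))
    if f[0]>4 or abs(f[1])>6: break
E
```

```text
(np.float64(0.41294583461362966), np.float64(0.14146277026651444), np.float64(-0.4316854496617193)) (np.float64(11.533795395303803), np.float64(-2.0265722047156793), np.float64(54.429051009510076))
9.0 [-0.3 -0.1 -0.3] [ 8.95 -1.9  54.28] 21.38
7.0 [ 0.2  0.1 -0.3] [ 6.97 -1.91 54.33] 21.66
5.0 [ 0.   0.2 -0.1] [ 4.96 -1.89 54.32] 21.94
3.0 [0.6 0.  0.1] [ 2.96 -1.9  54.32] 22.23
1.0 [ 0.1 -0.4 -0.1] [ 0.95 -1.91 54.32] 22.51
-1.0 [ 0.4 -0.3 -0.3] [-1.07 -1.89 54.3 ] 22.79
-3.0 [ 0.8 -0.2  0. ] [-3.02 -1.89 54.35] 23.07
-5.0 [ 1.4 -0.2 -0.4] [-5.01 -1.91 54.33] 23.36
```

View pics/g3.png

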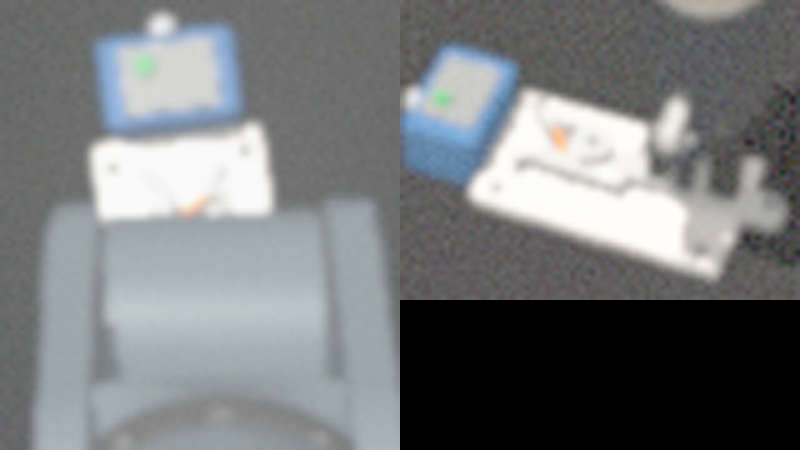

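The scene view shows the pin head at (600,150) inside the hook, with the orange latch shut across the throat ahead of it at (558,135). Pulling back already meets a growing resistance, so I continue to 5 N and hold.

```bash
python3 - <<'E'
from h import *
from cell import r
tare=np.load("tare.npy"); dy=-.0019; s=-.005
while s>-.022:
    s-=.001; r.move_linear(P(s,dy),vel=.03); f=force(r,tare)
    print(round(s*1e3,1),np.round(f,1),np.round(sact(r),2),round(r.current_t(),2))
    if f[0]>4.6: break
for _ in range(12):
    f=force(r,tare,20); print("hold",np.round(f,2),round(r.current_t(),2))
    if f[0]<4.5: s-=.0003; r.move_linear(P(s,dy),vel=.03)
    elif f[0]>5.6: s+=.0003; r.move_linear(P(s,dy),vel=.03)
print(sact(r))
E
```

```text
-6.0 [ 2.2 -0.1 -0.6] [-5.95 -1.91 54.33] 23.64
-7.0 [ 3.1 -0.  -0.7] [-6.97 -1.9  54.33] 23.93
-8.0 [ 3.1 -0.3 -0.7] [-7.99 -1.92 54.32] 24.21
-9.0 [ 3.6  0.1 -0.7] [-9.02 -1.9  54.32] 24.49
-10.0 [ 3.7 -0.2 -1.2] [-9.99 -1.9  54.32] 24.77
-11.0 [ 4.2  0.1 -0.8] [-10.99  -1.91  54.3 ] 25.06
-12.0 [ 5.2  0.  -1.2] [-11.91  -1.92  54.33] 25.34
hold [ 4.94  0.03 -1.33] 25.51
hold [ 4.98  0.06 -1.22] 25.68
hold [ 5.06  0.05 -1.23] 25.84
hold [ 5.21  0.11 -1.27] 26.01
hold [ 4.76 -0.01 -1.16] 26.18
hold [ 4.92  0.04 -1.34] 26.34
hold [ 5.11 -0.17 -1.31] 26.51
hold [ 4.98  0.14 -1.34] 26.68
hold [ 5.1   0.01 -1.11] 26.84
hold [ 5.11 -0.09 -1.16] 27.01
hold [ 4.98 -0.04 -1.42] 27.18
hold [ 5.1  -0.06 -1.31] 27.34
(np.float64(-11.930328850354416), np.float64(-1.9011896544142326), np.float64(54.31519363999498))
```

```bash
python3 - <<'E'
from h import *
from cell import r, optics
tare=np.load("tare.npy"); dy=-.0019; z=ZP; s=-.005
r.move_linear(P(s,dy),vel=.03); print(force(r,tare))
while z>.050:
    z-=.0004; r.move_linear(P(s,dy,z),vel=.02); f=force(r,tare); print(round(z*1e3,1),np.round(f,1),np.round(sact(r),2))
    if f[2]>3.2: break
r.set_gripper(.5); r.sleep(.2); print(r.current_t(),force(r,tare),r.current_opening())
r.move_linear(P(s,dy,.14),vel=.12)
r.move_to([.35,-.2,.3],q(6.6)); r.sleep(.3); print(r.current_t())
d=optics.get_image("top"); s_=optics.get_image("scene"); pickle.dump((d,s_),open("end.pkl","wb"))
i=cv2.resize(gamma(d["pixels"][160:260,245:325]),(400,500),interpolation=2)
j=cv2.resize(gamma(s_["pixels"][200:275,250:330]),(400,375),interpolation=2)
j=np.vstack([j,np.zeros((125,400,3),np.uint8)])
cv2.imwrite("pics/g4.png",np.hstack([i,j])[...,::-1])
W,C=depthpts(d,262,310,180,258); z=W[...,2]; X=(W[...,:2]-pin)@u; Y=(W[...,:2]-pin)@v
hd=(z>.031)&(z<.045)&(np.hypot(X,Y)<.02);print("head",X[hd].mean(),Y[hd].mean())
g=(z>.055)&(z<.075);print("grip",g.sum(),X[g].mean(),Y[g].mean(),np.median(z[g]),cv2.minAreaRect(W[g][:,:2].astype(np.float32)))
for x0 in np.arange(-.09,-.04,.01):
    m=g&(X>=x0)&(X<x0+.01)
    if m.sum(): print(x0.round(3),np.median(z[m]))
E
```

```text
(np.float64(-0.4183941154656145), np.float64(0.23699065391361088), np.float64(-0.3452558183139596))
53.9 [-0.2 -0.  -0.1] [-5.14 -1.86 53.86]
53.5 [ 0.2 -0.  -0.4] [-5.03 -1.91 53.49]
53.1 [ 0.1  0.2 -0. ] [-4.99 -1.89 53.1 ]
52.7 [ 0.2 -0.1 -0.3] [-5.02 -1.91 52.7 ]
52.3 [ 0.3 -0.7  0.4] [-4.95 -1.89 52.32]
51.9 [-3.3 -0.6  8.7] [-5.   -1.91 52.22]
30.025 (np.float64(-0.04902473171118572), np.float64(-0.26882311791797947), np.float64(3.437635771320259)) 0.49722921092723604
32.4833
head -0.0003359136446236881 -0.0014199553039145434
grip 167 -0.06962085033126669 -0.0024193449892042037 0.0657577040364514 ((0.49717098474502563, 0.045200832188129425), (0.059462640434503555, 0.017841504886746407), 6.252060890197754)
-0.09 0.06586735955197781
-0.08 0.06523070658811023
-0.07 0.06587999214114057
-0.06 0.06632760190265465
-0.05 0.06580111502679262
```

View pics/g4.png

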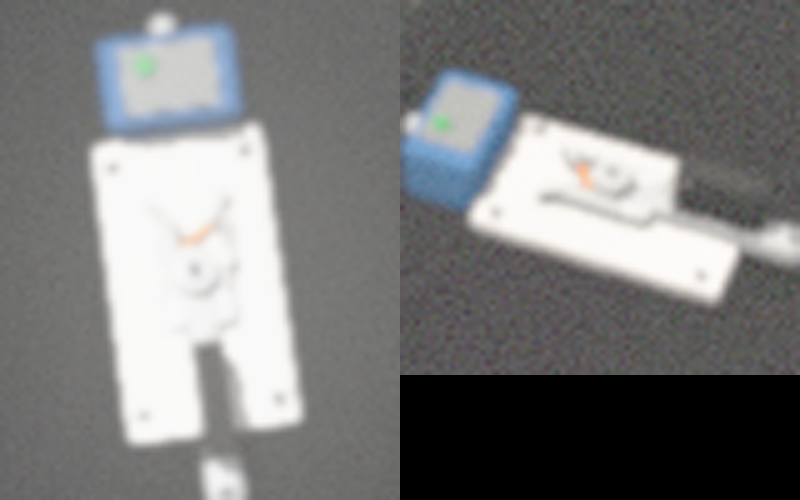

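The hook lies flat, with its grip top at 65.8 mm along its whole length (65 expected). The pin head at (195,270) is in the throat behind the latch at (197,237), which is shut. I hand in.

```bash
python3 -c "
from cell import r
print(r.hand_in(), r.current_t())"
```

```text
the job is handed in; nothing more can be done
the job is handed in; nothing more can be done
```

The hook is on the sensor's pin with its latch shut, held a steady pull of about 5 N for 2 s, and lies flat on the deck; the highest push reading was about 17 N, and I handed the job in at about 32.6 s.

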